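# Free the ratchet pawl and lower the hold-down arm onto the well plate

### The job

Clamp the well plate that lies in the nest: with the fingertips press the yellow pawl tab all the way down to its stop, so that the ratchet is free, and then push the raised red paddle down until the arm's black rubber pad rests on the plate. Only press and push: leave the plate in its nest, do not lift anything, leave the pawl tipped free, and do not disturb the beaker, the slide box or the marker beside the clamp.

Things in the scene. Friction and masses are not known exactly. Their poses are not given: they have to be found in the camera images.
- clamp: The fixed clamp: an aluminium base plate 245 x 155 x 10 mm on the worktop with grey cheeks that carry a ratchet arm and a pawl. Origin on the worktop, 10 mm from the middle of the base towards the nest. Its x axis runs along the clamp, from the pawl towards the nest and the red paddle; y lies across it, along both hinge axes; z is up. The nest is centred at x = +45 mm, y = 0; its floor is 10 mm above the worktop and its corner fences are 8 mm high.
- pivot_point (a point): Point on the arm's hinge axis (the axis is the clamp's y), at x = -60, y = 0, z = 62 mm in the clamp's frame.
- clamp_arm (a joint): Angle of the hold-down arm, rad: 0 = level, rubber pad (105 mm from the pivot) on the plate; grows as the paddle rises; starts at 0.78 to 0.86. While the pawl is engaged the arm goes down only about 0.1 rad (a little more under a hard push) before a tooth of its ratchet wheel stops it. Its pivot is stiff (about 4 N at the paddle): it stays where it is left, does not fall by itself.
- paddle_top (a point): Middle of the upper face of the red paddle at the arm's free end, 200 mm from the pivot along the arm and 9 mm above the arm's middle line. The paddle is 52 mm along the arm, 46 mm wide and 16 mm thick; it turns with the arm (x along the arm outwards, z out of its upper face). With the arm level the point is 71 mm above the worktop.
- pawl (a joint): Angle of the pawl, rad: 0 = engaged in the teeth, 0.40 = tab right down at its stop, teeth free. The pawl is a see-saw: pressing the tab down raises its nose out of the teeth. About 2.5 N on the tab moves it; its pivot is stiff and it stays where it is left.
- pawl_tab (a point): Middle of the upper face of the yellow thumb tab (36 mm along the clamp, 34 mm wide) on the end of the pawl behind the cheeks, about 123 mm above the worktop when engaged. It lies 44 mm from the pawl's pivot, on the side away from the nest, and goes down about 17 mm to its stop.
- plate_mid (a point): Centre (half-way up) of the clear well plate, 86 x 128 x 21 mm, loose in the nest with 1 to 2 mm of play; its top is 31 mm above the worktop.
- beaker: Bystander: open beaker, 68 mm in diameter, 90 mm high, standing; origin at the centre of its underside.
- slide_box: Bystander: blue and white slide box, 36 x 86 x 30 mm; origin at the centre of its underside.
- marker: Bystander: marker pen, 139 mm long, 14 mm thick, lying; origin at the centre of its underside.

How it is judged (in metres and radians):
On the way, in this order (a step that is already met when the one before it is completed fails the run):
1. the pawl tab is pressed right down while the arm is still up (value of joint pawl above 0.3 rad and value of joint clamp_arm above 0.6 rad), for 0.2 s.
2. the arm is pushed down until its pad rests on the plate (value of joint clamp_arm below 0.03 rad), for 0.2 s.
At the end, for the whole second after the job is handed in: The arm is down (below 0.03 rad, the pad on the plate or within 3 mm of it), the pawl is still tipped free (over 0.2 rad), the plate still lies flat in its nest (within 8 mm of where it was), and the beaker and the slide box are within 20 mm, the marker within 30 mm, of where they stood (value of joint clamp_arm below 0.03 rad and value of joint pawl above 0.2 rad and z of plate_mid in the frame of clamp between 0.015 and 0.025 m and distance of plate_mid from where it was at the start of the episode below 0.008 m and distance of each of beaker, slide_box from where it was at the start of the episode below 0.02 m and distance of marker from where it was at the start of the episode below 0.03 m); the robot touches nothing.
It fails at once if the well plate was lifted or pushed out of its nest (distance of plate_mid from where it was at the start of the episode above 0.012 m or angle between plate_mid's own z axis and vertical above 0.15 rad).
It fails at once if the beaker was moved or tipped (distance of beaker from where it was at the start of the episode above 0.02 m or angle between beaker's own z axis and vertical above 0.3 rad).
It fails at once if the slide box was moved (distance of slide_box from where it was at the start of the episode above 0.02 m).
It fails at once if the marker was moved (distance of marker from where it was at the start of the episode above 0.03 m).
It fails at once if the arm was forced down past the engaged pawl (value of joint pawl below 0.1 rad and value of joint clamp_arm between 0.2 and 0.6 rad).
It also fails if it takes over 48 s, if anything falls off the work surface, if the arm or the gripper's body presses on something with over 40 N, if the wrist force passes 120 N, or if a joint passes its speed limit or range.

### The arm

A 7-joint arm with a two-finger parallel gripper is mounted at the origin on a cart in front of the work surface, level with it; the furniture and walls round the work are solid. World frame = base frame: x ahead of the robot, y to its left, z up, the work surface at z = 0. Lengths are in m, angles in degrees, forces in N, time in s.
With the tool pointing down it reaches from about 0.425 to 0.875 m from the base axis. Payload 4.7 kg.
Tool frame: the origin (TCP) lies on the centre line of the jaws, within the pads' length; the fingertips stand 19 mm ahead of it and the grasp point (between the pads) is the TCP; z points along the fingers, y is the line along which they close (so a half turn about z gives the same grasp; the last joint's range is limited). The gripper opens to 87 mm and grips with 3 to 60 N. Pads are 19 mm wide; open, the fingers measure 117 mm over their backs; the gripper's body (75 mm by 190 mm) begins 51 mm behind the grasp point.
Start: joints at [64.062, 18.392, -4.016, 83.108, 1.295, 78.541, -3.26], TCP at [0.293, -0.58, 0.242] pointing down, gripper open.
Joint ranges: [-163.93, 163.93], [-17.29, 119.83], [-79.2, 71.16], [3.27, 140.29], [-89.18, 269.18], [5.43, 117.66], [-154.24, 154.24]. Speed limits (degrees/s): [147.25, 147.25, 180, 180, 180, 180, 180].

### API

Orientations are given as [roll, pitch, yaw] about the fixed x, y, z axes, in that order (R = Rz(yaw) Ry(pitch) Rx(roll)).
In Python, from cell import env, imaging gives the robot as it stands.
- The arm moves only by the shell command python3 -m crank 'ROWS' [OPENING] [FORCE]. ROWS is JSON, a list of rows, each an object of numbers: "x", "y", "z": the shift along the tool's x, y, z in m; "turn": the turn about the tool's z in rad. In form: [{"x": .., "y": .., "z": .., "turn": ..}, ...]. A call has 1 to 12 rows; each row is the pose to reach, as a shift and turn from the pose commanded when the call began, along the tool's axes at that moment; what a row does not reach only later rows make up. A row lasts 1/8 s, in which the tool goes at most 62.5 mm and 10.7 degrees, less where a joint would pass 70% of its speed; a pose out of reach is approached as far as the arm can. A call with a gripper value outside its range is refused whole. OPENING is the finger opening in m, from 0 to 0.087, set as the call begins (- or left out, the last holds). The fingers move at their own pace and stop on an object; FORCE is the grip in N (left out, the last holds). Time passes only in rows, so rows that repeat a pose let the fingers close. It gives the time, the measured TCP pose, the force, the opening and the grip force at its end, in the units of the state.
- env.get_obs(): the state, without advancing time (a new reading comes with each control period).
- imaging.read_camera(name): name is "scene" or "top" or "wrist"; returns the picture (384x512x3 uint8, red, green, blue); there is no depth.
- imaging.get_calibration(name): a dict with "camera_matrix" (3x3 intrinsics, pixels), "k1" (the pictures are not rectified: a ray, as slopes to the right and down, at radius r is drawn at 1 + k1 r^2 times it, then the intrinsics apply), "position" and "attitude" of the camera in the world. Camera axes: x right, y up, looking along -z (the intrinsics and any distortion apply to the point x, -y, -z); pixel columns grow to the right and rows downward; lengths in m; the calibration is good to about 2 mm. A picture is of the moment at which its call begins: read the wrist's pose just before it. get_calibration takes no time and is no camera call; for the wrist camera it gives the pose at the moment of the call.
- env.sign_off(): hands the job in; it is judged then, once.
The state is a dict: "time_s": time; "qpos": joint angles; "joint_velocities": joint speeds; "effort": joint torques, N m; "tool_pos": TCP position; "tool_rot": TCP orientation; "force": force on the tool from outside, world axes, zero at the start; "wrist_torque": the same for the moment, N m; "grip_width": finger opening in m; "grasp_force": force on a finger pad.
Only numpy, scipy, OpenCV 4.12 (cv2) and the standard library are available. Lean on these libraries where they do the work, as an engineer would, in place of code of your own. Each camera call takes 0.05 s, during which the arm holds its last target. There are 200 camera calls.

## Working session

There is one attempt and no reset: what is moved stays moved. The work goes in short steps, Python scripts to look and compute and a shell command to move; the robot and the scene stay as the last step left them, time stands still between calls to the robot, and variables do not carry over. Pictures are saved under pics/ and viewed, at most 10 in all, crops included, and the job is handed in when it is done.

```bash
mkdir -p pics; ls
cat > h.py <<'E'
import numpy as np, cv2
from cell import env, imaging
from scipy.spatial.transform import Rotation as R
def rot(a):
    a=np.array(a,float)
    if a.shape==(3,3): return a
    if a.size==4: return R.from_quat(a).as_matrix()
    return R.from_euler('xyz',a,degrees=True).as_matrix()
def ray(c,uv):
    K=np.array(c['camera_matrix']);k=c['k1']
    d=np.array([(uv[0]-K[0,2])/K[0,0],(uv[1]-K[1,2])/K[1,1]]);s=d.copy()
    for _ in range(20): s=d/(1+k*(s@s))
    v=rot(c['attitude'])@np.array([s[0],-s[1],-1]); return np.array(c['position'],float),v/np.linalg.norm(v)
def plane(c,uv,z):
    p,v=ray(c,uv); return p+v*(z-p[2])/v[2]
def tri(*cu):
    A=np.zeros((3,3));b=np.zeros(3);L=[]
    for c,uv in cu:
        p,v=ray(c,uv);P=np.eye(3)-np.outer(v,v);A+=P;b+=P@p;L.append((p,P))
    x=np.linalg.solve(A,b); return x,[np.linalg.norm(P@(x-p)) for p,P in L]
def blobs(im,lo,hi,n=3):
    h=cv2.cvtColor(im,cv2.COLOR_RGB2HSV);m=cv2.inRange(h,np.array(lo),np.array(hi))
    k,l,s,c=cv2.connectedComponentsWithStats(m)
    o=sorted(range(1,k),key=lambda i:-s[i][4])[:n]
    return [(s[i].tolist(),c[i].round(1).tolist()) for i in o]
E
python3 - <<'E'
from h import *
print(env.get_obs())
ims=[]
for n in('scene','top'):
    c=imaging.get_calibration(n);im=imaging.read_camera(n);np.save(n,im)
    print(n,c)
    print('Y',blobs(im,(22,120,90),(35,255,255)));print('R',blobs(im,(0,140,70),(8,255,255)),blobs(im,(172,140,70),(180,255,255)))
    cv2.imwrite(f'pics/{n}0.png',cv2.resize(im[...,::-1],(768,576),interpolation=cv2.INTER_CUBIC))
E
```

```text
pics
{'time_s': 0.0, 'qpos': array([64.06310984, 18.43950368, -4.01575477, 83.17517226,  1.29432746,
       78.54037327, -3.25965209]), 'joint_velocities': array([-0.02193838, -0.01901193,  0.05211475, -0.05900364, -0.06424247,
        0.08252411,  0.01079221]), 'effort': array([-2.16248504e-04, -4.91286707e+01, -4.03952440e-01, -3.12526631e+01,
       -6.39117393e-02,  4.34871786e-02,  1.87100641e-04]), 'tool_pos': array([ 0.29223952, -0.58001948,  0.2404541 ]), 'tool_rot': array([-1.79890158e+02,  5.01852515e-03,  2.67470762e+01]), 'force': array([-0.42545516, -0.07119496, -0.30796646]), 'wrist_torque': array([ 0.00536155,  0.00176334, -0.00921554]), 'grasp_force': 0.0, 'grip_width': 0.08690146452964621}
scene {'camera_matrix': array([[388.06872967,   0.        , 247.81114668],
       [  0.        , 388.06872967, 190.63079911],
       [  0.        ,   0.        ,   1.        ]]), 'k1': 0.009302686814098288, 'position': array([-0.03553741, -0.41649408,  0.490115  ]), 'attitude': array([ 62.85226159,  -1.12979794, -49.72095922])}
Y [([103, 158, 46, 35, 651], [127.6, 176.3]), ([282, 1
[... 303 characters left out ...]
.8, 165.8])]
top {'camera_matrix': array([[401.52140367,   0.        , 252.40838901],
       [  0.        , 401.52140367, 197.19598537],
       [  0.        ,   0.        ,   1.        ]]), 'k1': -0.1373814235098606, 'position': array([0.39696263, 0.07221056, 0.93662618]), 'attitude': array([  9.14999784,  -1.65904764, -90.85630302])}
Y [([284, 127, 17, 59, 443], [290.7, 150.2]), ([77, 212, 13, 28, 101], [82.9, 225.5]), ([57, 161, 10, 30, 57], [61.6, 175.3])]
R [([276, 229, 25, 23, 481], [287.7, 240.4]), ([15, 243, 6, 7, 15], [17.4, 246.5]), ([23, 231, 5, 6, 14], [25.1, 233.9])] [([16, 231, 11, 19, 54], [20.7, 240.3]), ([280, 236, 1, 1, 1], [280.0, 236.0]), ([0, 283, 1, 1, 1], [0.0, 283.0])]
```

View pics/scene0.png

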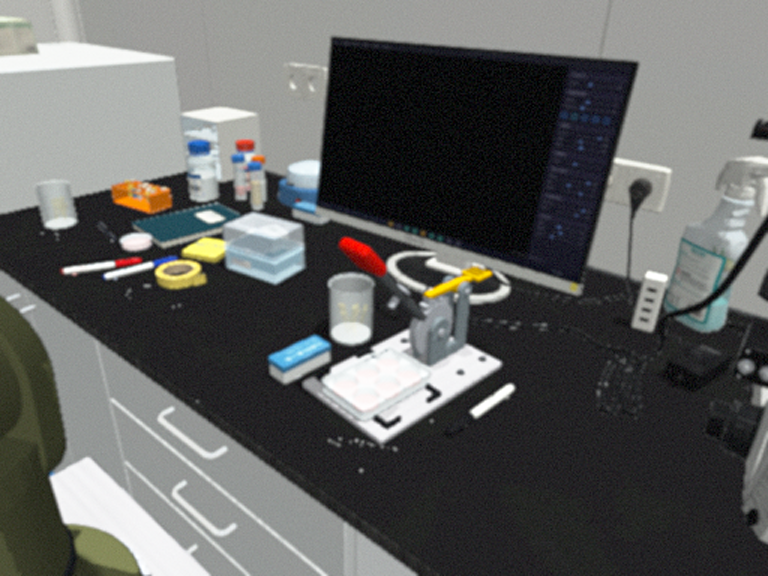

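View pics/top0.png

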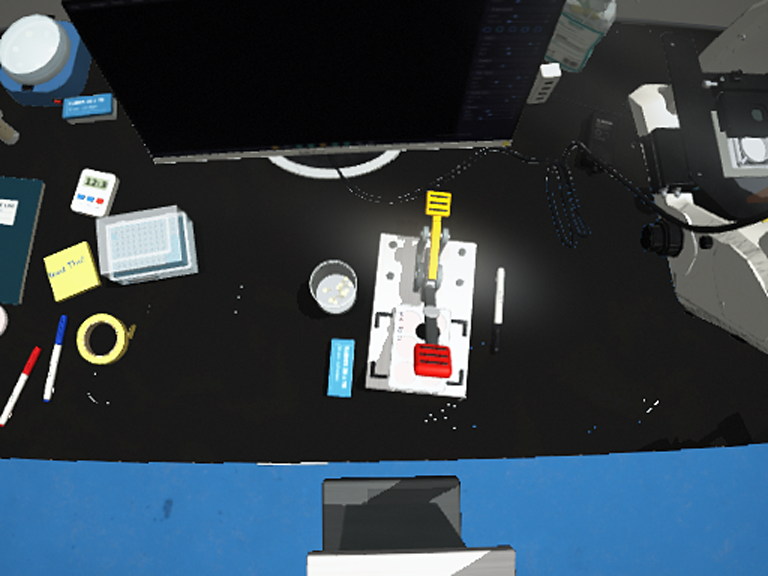

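The scene view shows the red paddle raised at (362,255) and the yellow tab at (478,274). The top view shows the tab at (437,203), the paddle at (432,360), and base corners at (380,234), (478,243), (466,397), (366,390). These are ×1.5 pixels. The beaker and slide box are to the left of the clamp and the marker is to the right.

Run:
```python
from h import *
T=imaging.get_calibration('top');S=imaging.get_calibration('scene')
f=lambda *a:np.array(a)/1.5
co=[plane(T,f(*p),.010) for p in((380,234),(478,243),(466,397),(366,390))]
for c in co: print('corner',c.round(4))
far=(co[0]+co[1])/2;near=(co[2]+co[3])/2
ax=near-far;print('L',np.linalg.norm(ax),'W',np.linalg.norm(co[0]-co[1]),'yaw',np.degrees(np.arctan2(ax[1],ax[0])))
u=ax/np.linalg.norm(ax);o=(far+near)/2+.01*u;o[2]=0
print('clamp',o.round(4),'pivot',(o-.06*u).round(4))
for n,a,b in(('tab',(438,203),(477,274)),('paddle',(432,360),(362,255)),('beaker rim',(333,277),(351,284))):
    x,e=tri((T,f(*a)),(S,f(*b)));d=x-o;print(n,x.round(4),np.round(e,4),'clampxy',d@u,d@np.array([-u[1],u[0],0]))
for n,p,z in(('box',(341,368),.03),('marker a',(500,268),.01),('marker b',(495,352),.01)): print(n,plane(T,f(*p),z).round(3))
```

```text
corner [0.6452 0.0395 0.01  ]
corner [ 0.6296 -0.1169  0.01  ]
corner [ 0.3872 -0.0887  0.01  ]
corner [0.4006 0.0646 0.01  ]
L 0.24498591162354597 W 0.15714577038816716 yaw 173.74734332364716
clamp [ 0.5057 -0.0243  0.    ] pivot [ 0.5653 -0.0308  0.    ]
tab [ 0.6619 -0.04    0.1156] [0.0004 0.0004] clampxy -0.1570044228661281 -0.0013605114596143553
paddle [ 0.4336 -0.0127  0.2132] [0.0011 0.0011] clampxy 0.07296702826456154 -0.0036299107787044864
beaker rim [0.559  0.1134 0.0852] [0.0039 0.0039] clampxy -0.03796113666019035 -0.14271026936989947
box [0.434 0.102 0.03 ]
marker a [ 0.589 -0.151  0.01 ]
marker b [ 0.456 -0.137  0.01 ]
```

```bash
python3 -m crank '[{"x":0.03,"y":-0.04,"z":-0.01},{"x":0.07,"y":-0.09,"z":-0.03},{"x":0.10,"y":-0.14,"z":-0.05,"turn":0.1},{"x":0.137,"y":-0.188,"z":-0.05,"turn":0.2},{"x":0.19,"y":-0.21,"z":-0.05,"turn":0.3},{"x":0.24,"y":-0.23,"z":-0.05,"turn":0.4},{"x":0.29,"y":-0.25,"z":-0.05,"turn":0.5},{"x":0.34,"y":-0.265,"z":-0.05,"turn":0.576},{"x":0.37,"y":-0.2725,"z":-0.05,"turn":0.576},{"x":0.37,"y":-0.2725,"z":-0.05,"turn":0.576},{"x":0.37,"y":-0.2725,"z":-0.05,"turn":0.576}]' 0
python3 - <<'E'
from h import *
T=imaging.get_calibration('top');S=imaging.get_calibration('scene')
f=lambda *a:np.array(a)/1.5
for a,b in(((512,145),(580,291)),((155,162),(320,213)),):
    print('monitor',*tri((T,f(*a)),(S,f(*b))))
o=env.get_obs();print(o['tool_pos'],o['tool_rot'],o['force'])
c=imaging.get_calibration('wrist');im=imaging.read_camera('wrist');print(c['position'],c['attitude'])
cv2.imwrite('pics/w1.png',cv2.resize(im[...,::-1],(768,576)))
E
```

```text
monitor [ 0.76261014 -0.16028058  0.0907045 ] [np.float64(0.00013419254286927383), np.float64(0.00013419254286924)]
monitor [0.74603502 0.37789507 0.08368792] [np.float64(0.004623835068360322), np.float64(0.004623835068360209)]
[ 0.29226595 -0.58006859  0.24057293] [-1.79902192e+02  6.11465367e-03  2.67462434e+01] [-0.27444284 -0.49027077 -0.54566829]
[ 0.36687269 -0.54407801  0.38310128] [-17.23410367   0.09579534 -63.13124128]invalid input
```

View pics/w1.png

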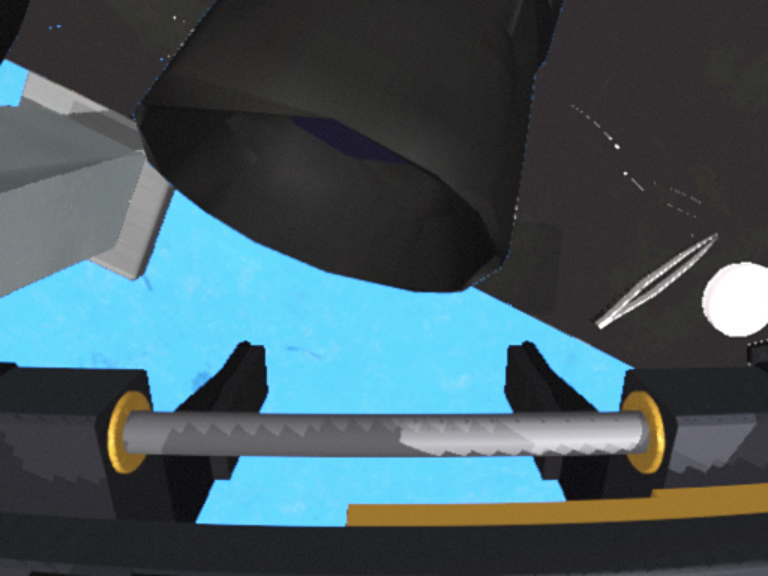

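The wrist view shows a microscope eyepiece close ahead, at about (320,200). The call was also refused, probably because every key must be present in a row. I'll go sideways and away from it first.

```bash
python3 -m crank '[{"x":-0.02,"y":-0.02,"z":0,"turn":0},{"x":-0.02,"y":-0.06,"z":0,"turn":0},{"x":-0.02,"y":-0.11,"z":0,"turn":0},{"x":-0.01,"y":-0.16,"z":-0.02,"turn":0},{"x":0.02,"y":-0.20,"z":-0.04,"turn":0},{"x":0.07,"y":-0.22,"z":-0.05,"turn":0},{"x":0.12,"y":-0.24,"z":-0.05,"turn":0},{"x":0.173,"y":-0.26,"z":-0.05,"turn":0},{"x":0.173,"y":-0.26,"z":-0.05,"turn":0},{"x":0.173,"y":-0.26,"z":-0.05,"turn":0}]' 0
```

```text
time_s: 1.4
tool_pos: [0.3295, -0.2707, 0.2914]
tool_rot: [180.0, 0.0, 26.8]
force: [-0.2, -0.8, -0.8]
grip_width: 0.0018
grasp_force: 0.0
```

```bash
python3 - <<'E'
from h import *
T=imaging.get_calibration('top');S=imaging.get_calibration('scene')
f=lambda *a:np.array(a)/1.5
for a,e in(((560,3),((580,291),(635,63))),((536,75),((580,291),(635,63))),((68,3),((320,210),(332,38)))):
    p,v=ray(S,f(*e[0]));_,w=ray(S,f(*e[1]));n=np.cross(v,w);q,r=ray(T,f(*a));print((q+r*((p-q)@n)/(r@n)).round(3))
E
python3 -m crank '[{"x":0.03,"y":-0.01,"z":0,"turn":0.05},{"x":0.07,"y":-0.02,"z":0,"turn":0.15},{"x":0.12,"y":-0.03,"z":0,"turn":0.25},{"x":0.17,"y":-0.045,"z":0,"turn":0.36},{"x":0.2195,"y":-0.0575,"z":0,"turn":0.48},{"x":0.24,"y":-0.0575,"z":0,"turn":0.576},{"x":0.24,"y":-0.0575,"z":0,"turn":0.576},{"x":0.24,"y":-0.0575,"z":0,"turn":0.576}]'
python3 - <<'E'
from h import *
o=env.get_obs();print(o['tool_pos'],o['tool_rot'],o['force'])
c=imaging.get_calibration('wrist');im=imaging.read_camera('wrist');print(c)
print('Y',blobs(im,(22,120,90),(35,255,255)))
cv2.imwrite('pics/w2.png',cv2.resize(im[...,::-1],(768,576)))
E
```

```text
[ 0.815 -0.152  0.368]
[ 0.792 -0.155  0.248]
[0.782 0.365 0.424]
time_s: 2.4
tool_pos: [0.5174, -0.1131, 0.2911]
tool_rot: [180.0, 0.1, -6.3]
force: [-0.6, 1.0, -0.4]
grip_width: 0.0009
grasp_force: 0.0
[ 0.51740508 -0.11312245  0.29109355] [ 1.79963521e+02  7.85399052e-02 -6.34752778e+00] [-0.64679856  0.96587653 -0.38517459]
{'camera_matrix': array([[330.89715581,   0.        , 257.00160145],
       [  0.        , 330.89715581, 190.76261291],
       [  0.        ,   0.        ,   1.        ]]), 'k1': -0.08291013433439724, 'position': array([ 0.60037266, -0.12282817,  0.43353455]), 'attitude': array([-1.73140480e+01, -4.14629676e-03, -9.62258423e+01])}
Y [([136, 10, 40, 143, 2649], [158.5, 65.3]), ([238, 290, 4, 15, 25], [239.2, 297.7]), ([239, 306, 1, 1, 1], [239.0, 306.0])]
```

View pics/w2.png

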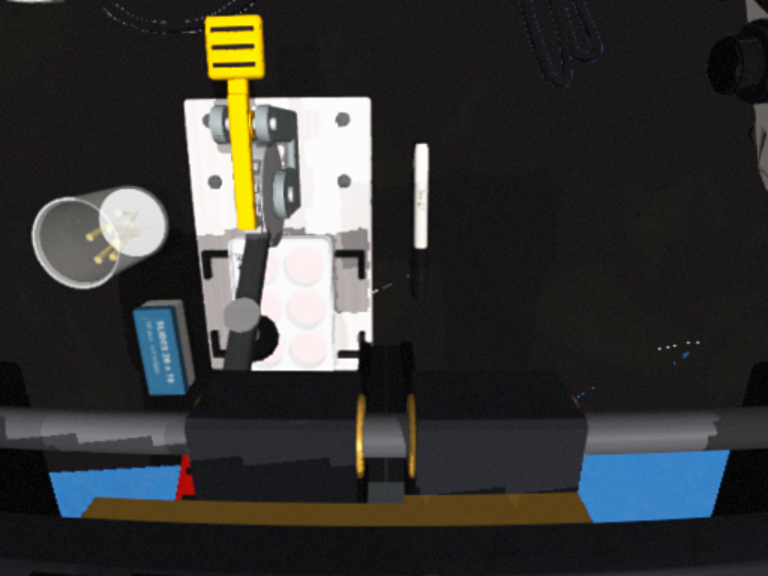

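The wrist view is clear: the tab is centred at (235,48), the monitor is out of the way, and the closed fingers are over the base's right side.

Run:
```python
from h import *
T=imaging.get_calibration('top');S=imaging.get_calibration('scene');W=imaging.get_calibration('wrist')
f=lambda *a:np.array(a)/1.5
print(tri((T,f(438,203)),(W,f(235,48)))); x,e=tri((T,f(438,203)),(W,f(235,48)),(S,f(477,274)));print(x,e)
o=env.get_obs();t=rot(o['tool_rot'])
for d in ((0.662,-.040,.16),):print((t.T@(np.array(d)-o['tool_pos'])).round(4))
```

```text
(array([ 0.65982302, -0.03984622,  0.12072492]), [np.float64(0.0006977598466476888), np.float64(0.0006977598466477075)])
[ 0.66089849 -0.03978483  0.11632393] [np.float64(0.0010810348408891708), np.float64(0.0012447318134530694), np.float64(0.0005684559023544811)]
[ 0.1357 -0.0888  0.1311]
```

```bash
python3 -m crank '[{"x":0.03,"y":-0.02,"z":0,"turn":0},{"x":0.075,"y":-0.05,"z":0,"turn":0},{"x":0.115,"y":-0.077,"z":0,"turn":0},{"x":0.134,"y":-0.089,"z":0.02,"turn":0},{"x":0.134,"y":-0.089,"z":0.06,"turn":0},{"x":0.134,"y":-0.089,"z":0.10,"turn":0},{"x":0.134,"y":-0.089,"z":0.13,"turn":0},{"x":0.134,"y":-0.089,"z":0.13,"turn":0},{"x":0.134,"y":-0.089,"z":0.13,"turn":0}]'
python3 - <<'E'
from h import *
c=imaging.get_calibration('wrist');im=imaging.read_camera('wrist')
s=imaging.read_camera('scene')[140:270,230:370]
cv2.imwrite('pics/w3.png',np.hstack([cv2.resize(im[...,::-1],(420,315)),cv2.resize(s[...,::-1],(340,315))]))
E
```

```text
time_s: 3.58
tool_pos: [0.6619, -0.0381, 0.1632]
tool_rot: [180.0, -0.1, -6.3]
force: [-0.5, -0.8, -0.5]
grip_width: 0.0003
grasp_force: 0.0
```

View pics/w3.png

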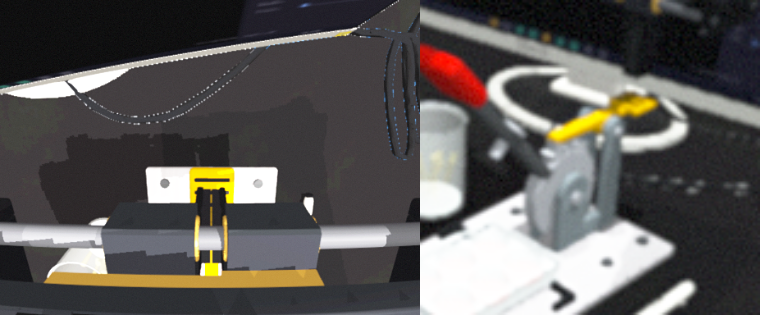

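The fingers sit just above the tab and are centred on it. Pressing now.

```bash
python3 -m crank '[{"x":0,"y":0,"z":0.006,"turn":0},{"x":0,"y":0,"z":0.012,"turn":0},{"x":0,"y":0,"z":0.018,"turn":0},{"x":0,"y":0,"z":0.022,"turn":0},{"x":0,"y":0,"z":0.026,"turn":0},{"x":0,"y":0,"z":0.030,"turn":0},{"x":0,"y":0,"z":0.030,"turn":0}]'
```

```text
time_s: 4.55
tool_pos: [0.662, -0.0373, 0.1317]
tool_rot: [-180.0, -0.1, -6.3]
force: [2.5, -0.4, 2.1]
grip_width: 0.0009
grasp_force: 1.3
```

```bash
python3 -m crank '[{"x":0,"y":0,"z":0.003,"turn":0},{"x":0,"y":0,"z":0.006,"turn":0},{"x":0,"y":0,"z":0.006,"turn":0}]'
```

```text
time_s: 4.92
tool_pos: [0.6619, -0.0373, 0.1262]
tool_rot: [180.0, -0.1, -6.3]
force: [2.5, -1.0, 3.8]
grip_width: 0.0005
grasp_force: 2.8
```

```bash
python3 -m crank '[{"x":0,"y":0,"z":0.003,"turn":0},{"x":0,"y":0,"z":0.006,"turn":0},{"x":0,"y":0,"z":0.006,"turn":0}]'
```

```text
time_s: 5.3
tool_pos: [0.6623, -0.0372, 0.1249]
tool_rot: [179.9, -0.2, -6.3]
force: [-5.4, -1.4, 25.8]
grip_width: 0.0004
grasp_force: 10.8
```

```bash
python3 -m crank '[{"x":0,"y":0,"z":0.003,"turn":0},{"x":0,"y":0,"z":0.005,"turn":0},{"x":0,"y":0,"z":0.005,"turn":0}]'
```

```text
time_s: 5.68
tool_pos: [0.6632, -0.0372, 0.1238]
tool_rot: [179.8, -0.3, -6.3]
force: [-10.2, -2.2, 41.0]
grip_width: 0.0005
grasp_force: 16.8
```

Force rose sharply, so the tab is at its stop. Retreating upward and checking.

```bash
python3 -m crank '[{"x":0,"y":0,"z":-0.02,"turn":0},{"x":0,"y":0,"z":-0.07,"turn":0},{"x":0,"y":0,"z":-0.12,"turn":0},{"x":0,"y":0,"z":-0.17,"turn":0},{"x":0,"y":0,"z":-0.18,"turn":0},{"x":0,"y":0,"z":-0.18,"turn":0}]'
python3 - <<'E'
from h import *
s=imaging.read_camera('scene')[140:270,210:360];o=np.load('scene.npy')[140:270,210:360]
cv2.imwrite('pics/s4.png',cv2.resize(np.hstack([o,s])[...,::-1],(798,346),interpolation=cv2.INTER_CUBIC))
E
```

```text
time_s: 6.42
tool_pos: [0.6606, -0.037, 0.2937]
tool_rot: [180.0, 0.1, -6.2]
force: [-0.4, -0.2, -0.5]
grip_width: 0.0004
grasp_force: 0.0
```

View pics/s4.png

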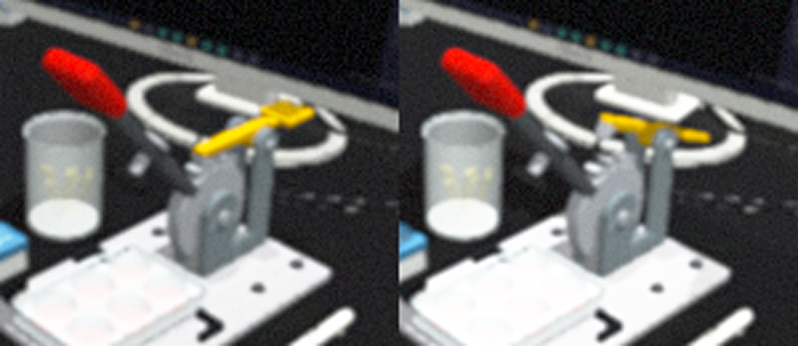

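The pawl is tipped: nose up and tab down, with the arm still raised. Moving over the paddle.

```bash
python3 -m crank '[{"x":-0.02,"y":0,"z":-0.01,"turn":0},{"x":-0.07,"y":0,"z":-0.02,"turn":0},{"x":-0.12,"y":0,"z":-0.02,"turn":0},{"x":-0.17,"y":0,"z":-0.02,"turn":0},{"x":-0.21,"y":0,"z":-0.01,"turn":0},{"x":-0.23,"y":0,"z":0,"turn":0},{"x":-0.23,"y":0,"z":0,"turn":0},{"x":-0.23,"y":0,"z":0,"turn":0}]'
```

```text
time_s: 7.48
tool_pos: [0.4329, -0.0124, 0.2939]
tool_rot: [-180.0, 0.1, -6.3]
force: [-0.3, -0.8, -0.4]
grip_width: 0.0
grasp_force: 0.0
```

```bash
python3 -m crank '[{"x":0,"y":0,"z":0.02,"turn":0},{"x":0,"y":0,"z":0.04,"turn":0},{"x":0,"y":0,"z":0.052,"turn":0},{"x":0,"y":0,"z":0.06,"turn":0},{"x":0,"y":0,"z":0.068,"turn":0},{"x":0,"y":0,"z":0.076,"turn":0},{"x":0,"y":0,"z":0.084,"turn":0},{"x":0,"y":0,"z":0.092,"turn":0},{"x":0,"y":0,"z":0.092,"turn":0}]'
```

```text
time_s: 8.6
tool_pos: [0.4322, -0.0121, 0.2016]
tool_rot: [-180.0, 0.1, -6.3]
force: [0.5, -0.2, 0.2]
grip_width: 0.0006
grasp_force: 0.3
```

Run:
```python
from h import *
s=imaging.read_camera('scene')[110:280,200:370]
cv2.imwrite('pics/s5.png',cv2.resize(s[...,::-1],(560,560),interpolation=cv2.INTER_CUBIC))
```

```text
(no output)
```

View pics/s5.png

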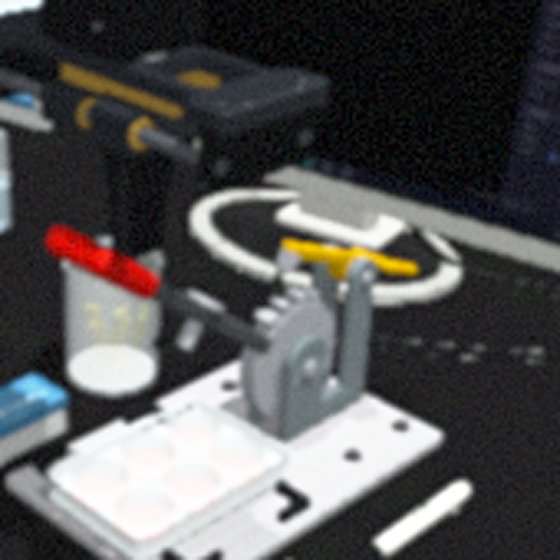

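The paddle is following the fingertips and the pawl is still tipped. Continuing down.

```bash
python3 -m crank '[{"x":0,"y":0,"z":0.008,"turn":0},{"x":0,"y":0,"z":0.016,"turn":0},{"x":0,"y":0,"z":0.024,"turn":0},{"x":0,"y":0,"z":0.032,"turn":0},{"x":0,"y":0,"z":0.04,"turn":0},{"x":0,"y":0,"z":0.048,"turn":0},{"x":0,"y":0,"z":0.056,"turn":0},{"x":0,"y":0,"z":0.064,"turn":0},{"x":0,"y":0,"z":0.072,"turn":0},{"x":0,"y":0,"z":0.08,"turn":0},{"x":0,"y":0,"z":0.08,"turn":0}]'
```

```text
time_s: 10.02
tool_pos: [0.4317, -0.012, 0.1213]
tool_rot: [-180.0, 0.1, -6.2]
force: [0.1, 0.2, -0.8]
grip_width: 0.0001
grasp_force: 0.0
```

```bash
python3 -m crank '[{"x":0,"y":0,"z":0.006,"turn":0},{"x":0,"y":0,"z":0.012,"turn":0},{"x":0,"y":0,"z":0.018,"turn":0},{"x":0,"y":0,"z":0.022,"turn":0},{"x":0,"y":0,"z":0.022,"turn":0}]'
```

```text
time_s: 10.65
tool_pos: [0.4328, -0.0121, 0.1001]
tool_rot: [-180.0, -0.0, -6.2]
force: [-0.2, -0.2, 0.0]
grip_width: 0.0006
grasp_force: 0.0
```

```bash
python3 -m crank '[{"x":0,"y":0,"z":0.004,"turn":0},{"x":0,"y":0,"z":0.008,"turn":0},{"x":0,"y":0,"z":0.010,"turn":0}]'
python3 - <<'E'
from h import *
s=imaging.read_camera('scene')[110:280,200:370]
cv2.imwrite('pics/s6.png',cv2.resize(s[...,::-1],(560,560),interpolation=cv2.INTER_CUBIC))
E
```

```text
time_s: 11.02
tool_pos: [0.4325, -0.0121, 0.0903]
tool_rot: [180.0, 0.0, -6.2]
force: [-2.1, 0.5, 4.3]
grip_width: 0.0004
grasp_force: 2.3
```

View pics/s6.png

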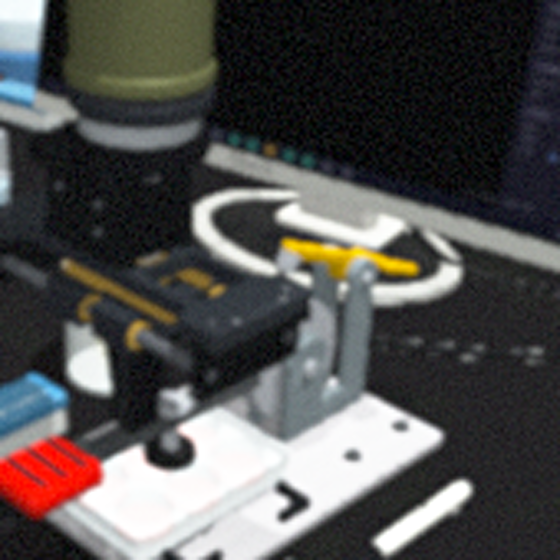

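The arm is nearly level with the rubber pad just above the plate. Pressing on until the force rises.

```bash
python3 -m crank '[{"x":0,"y":0,"z":0.003,"turn":0},{"x":0,"y":0,"z":0.006,"turn":0},{"x":0,"y":0,"z":0.006,"turn":0}]'
```

```text
time_s: 11.45
tool_pos: [0.4324, -0.0121, 0.0845]
tool_rot: [180.0, 0.1, -6.2]
force: [-4.8, 0.4, 6.4]
grip_width: 0.0003
grasp_force: 3.5
```

```bash
python3 -m crank '[{"x":0,"y":0,"z":0.002,"turn":0},{"x":0,"y":0,"z":0.004,"turn":0},{"x":0,"y":0,"z":0.004,"turn":0}]'
```

```text
time_s: 11.82
tool_pos: [0.4325, -0.012, 0.0841]
tool_rot: [179.9, 0.2, -6.3]
force: [-17.9, 1.8, 42.6]
grip_width: 0.0004
grasp_force: 21.7
```

Firm stop. Hold briefly, lift off, and look.

```bash
python3 -m crank '[{"x":0,"y":0,"z":0,"turn":0},{"x":0,"y":0,"z":0,"turn":0},{"x":0,"y":0,"z":-0.01,"turn":0},{"x":0,"y":0,"z":-0.05,"turn":0},{"x":0,"y":0,"z":-0.10,"turn":0},{"x":0,"y":0,"z":-0.15,"turn":0},{"x":0,"y":0,"z":-0.19,"turn":0},{"x":0,"y":0,"z":-0.20,"turn":0},{"x":0,"y":0,"z":-0.20,"turn":0}]'
python3 - <<'E'
from h import *
s=imaging.read_camera('scene')[130:300,170:370]
cv2.imwrite('pics/s7.png',cv2.resize(s[...,::-1],(700,595),interpolation=cv2.INTER_CUBIC))
E
```

```text
time_s: 12.95
tool_pos: [0.433, -0.0124, 0.2802]
tool_rot: [180.0, -0.0, -6.3]
force: [-0.3, 0.4, -0.3]
grip_width: 0.0004
grasp_force: 0.0
```

View pics/s7.png

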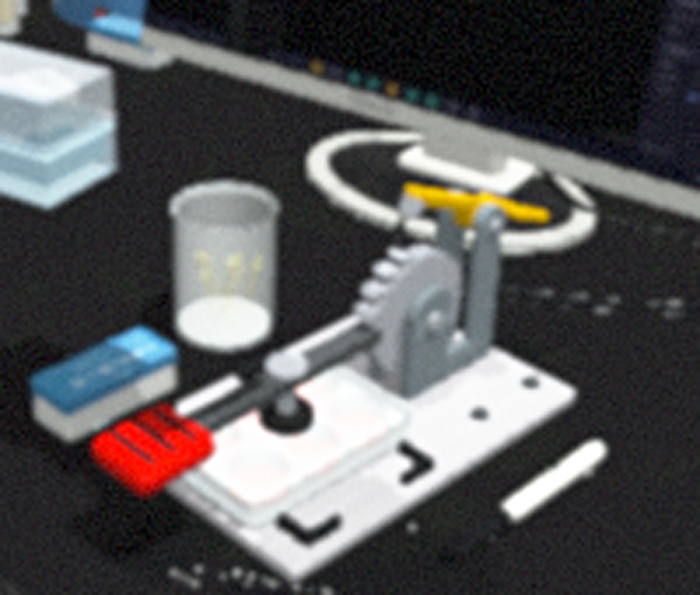

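The arm is down with its pad on the plate at (285,415). The pawl is tipped free and the bystanders are in place.

```bash
python3 -c "
from cell import env
print(env.sign_off())"
```

```text
the job is handed in; nothing more can be done
None
```

The job is handed in: the last picture shows the pawl tipped free, the arm's pad down on the plate in its nest, and the beaker, slide box and marker in place; sign-off returned no verdict.

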